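# Close a photomask box: mask home, lid latched

## Robot

A 6-joint arm with a two-finger parallel gripper is mounted at the origin on the work surface. World frame = base frame: x ahead of the robot, y to its left, z up, the work surface at z = 0. Lengths are in m, angles in rad, forces in N, time in s.
With the tool pointing down it reaches from about 0.25 to 0.775 m from the base axis. Payload 4 kg.
Tool frame: the origin (TCP) lies on the centre line of the jaws, within the pads' length; the fingertips stand robot.tips_ahead ahead of it and the grasp point (between the pads) lies 8 mm behind it (robot.tips_ahead is the distance from the TCP to the fingertips, in m); z points along the fingers, y is the line along which they close (so a half turn about z gives the same grasp; the last joint's range is limited). The gripper opens to 94 mm and grips with 3 to 60 N. Pads are 16 mm wide; open, the fingers measure 119 mm over their backs; the gripper's body (75 mm by 177 mm) begins 78 mm behind the grasp point.
Start: joints at [-1.351, 0.087, 1.371, -0, 1.684, -0.103], TCP at [0.174, -0.522, 0.217] pointing down, gripper open.
Joint ranges: [-3.1, 3.1], [-0.76, 2.03], [0.27, 2.55], [-1.08, 4.22], [0.17, 2.65], [-2.57, 2.57]. Speed limits (rad/s): [2.79, 2.79, 3.14, 3.14, 3.14, 3.14].

## Interface

Orientations are given as [roll, pitch, yaw] about the fixed x, y, z axes, in that order (R = Rz(yaw) Ry(pitch) Rx(roll)).
In Python, from bench import robot, snapshot, close_job, spotter gives the robot as it stands. The module is installed in compiled form; this text tells all that it offers.
- The arm moves only by the tool servo_tool, never from a script. Its argument "commands" is one flat list of numbers, 7 for each row, row after row: the shift along the tool's x, y, z in m, then the turn, a rotation vector about the tool's x, y, z in degrees, then the finger opening in m, from 0 to 0.094. In form: [x, y, z, ax, ay, az, grip, x, y, z, ax, ay, az, grip, ...]. A call has 1 to 10 rows; each row is the pose to reach, as a shift and turn from the pose commanded when the call began, along the tool's axes at that moment; what a row does not reach only later rows make up. A row lasts 1/8 s, in which the tool goes at most 62.5 mm and 10.7 degrees, less where a joint would pass 70% of its speed; a pose out of reach is approached as far as the arm can. A call with a gripper value outside its range is refused whole. The fingers move at their own pace and stop on an object; the grip force is fixed at half the most. Time passes only in rows, so rows that repeat a pose let the fingers close. It gives the time, the measured TCP pose, the force, the opening and the grip force at its end, in the units of the state.
- robot.get_obs(): the state, without advancing time (a new reading comes with each control period).
- snapshot(name): name is "scene" or "top"; returns a dict with "img" (400x640x3 uint8, blue, green, red), "camera_matrix" (3x3 intrinsics, pixels), "extrinsics" (4x4, takes a point from camera to world coordinates). Camera axes: x right, y down, z forward; pixel columns grow to the right and rows downward; lengths in m; the calibration is good to about 2 mm. A picture is of the moment at which its call begins. There is no depth.
- close_job(): hands the job in; it is judged then, once.
Trained networks look in a picture, given as the dict that the camera call returned (one of the last four; its "shot" number tells which), for a name from the list of things; names that differ only in an ending like _2 or _b are one class to them, and where a whole thing is asked for, a point or a joint stands for the part that bears it (a point fixed in the world has none). Each returns a list of dicts, best first, with "conf" (0 to 1); they miss things now and then, are a little off and sometimes report something else, mostly with a low value. They report only what shows in the picture. A call takes as long as a camera call. They do not tell look-alikes from the thing itself.
- spotter.trace(name, picture): "region" (400x640 bool, what is visible of it) and "box" ([left, top, width, height] in pixels, round what is visible of it).
The state is a dict: "time": time; "joint_positions": joint angles; "qvel": joint speeds; "joint_torque": joint torques, N m; "tool_pos": TCP position; "ee_rot": TCP orientation; "wrist_force": force on the tool from outside, world axes, zero at the start; "wrist_torque": the same for the moment, N m; "width": finger opening in m; "finger_force": force on a finger pad.
Only numpy, scipy, OpenCV 4.12 (cv2) and the standard library are available. Lean on these libraries where they do the work, as an engineer would, in place of code of your own. Each camera call takes 0.05 s, during which the arm holds its last target. There are 200 camera calls.

## Task

The photomask has slid forward in its open box. Push it gently back until it sits flush against both rear rests, then swing the lid shut and press until its latch tabs click behind the front rim. Do not force the glass, knock the monitor or disturb the other things on the bench.

Things in the scene. Friction and masses are not known exactly. Their poses are not given: they have to be found in the camera images.
- box: Black photomask tray fixed to the bench. x points level from front rim to hinge, y along the hinge, z up; origin on the bench. Outer faces x = -79 and +77, y = +/-70.5 mm; walls 4 mm thick, 18 mm high; floor 3 mm. Inside the front rim, either side of the notch, a round bead (x = -74, z = 15.5, radius 2.5 mm) is what the lid's tabs catch under.
- box_notch (a point): Middle of the thumb notch in the front rim (box frame x = -79, y = 0, z = 6 mm). The notch is 64 mm wide and open down to the 3 mm floor; through it a fingertip can push the mask's front edge towards the box's +x.
- box_rest (a point): Midway between the faces of the two white rear rests (box frame x = +70, y = 0, z = 8 mm; rests at y = +/-45, up to z = 13). With the mask home its rear edge touches both, and its centre is at box x = +6.5 mm. They are rigid.
- mask: Loose square photomask, glass with brown chrome, 127 x 127 x 4.6 mm, about 165 g, flat on rails in the tray, underside 6 mm above the bench. Origin: centre of its underside; x nearly along the box's x. Starts 13 to 16 mm forward of home (box -x), slightly skewed and off centre; there the lid's tabs would land on the glass. Slides with about 1 N.
- lid (a joint): Lid angle, rad: 0 shut (a hard stop), 1.75 to 2.0 at the start (open, leaning back past upright). The hinge is stiff: the lid stays where it is left and takes about 1 N at the tongue to move. The pale grey lid is a shallow cover 156 x 141 x 20 mm.
- box_hinge (a point): Middle of the lid's hinge axis, which runs along the box's y: box frame x = +77, y = 0, z = 18 mm.
- lid_tongue (a point): Centre of the lid's blue thumb tongue: 44 mm wide along box y, 5 mm thick, 22 mm out from the lid's front edge. Shut: box frame x = -90, z = 35.5 mm (167 ahead of and 17.5 above the hinge axis); turns about the hinge with the lid, up and over towards box +x. Gripped across its width it pivots between the pads.
- tabs (a joint): Deflection of the two orange sprung latch tabs under the lid's front edge, rad: 0 at rest, about 0.12 while riding over the beads, back near 0 once behind the rim. They meet the beads at a lid angle of about 0.07 and from there push the lid up again; pressing them past takes about 10 N at the tongue, dropping away below 0.03 as they snap in.
- monitor: Fixed black monitor behind the box, facing it. Origin on the bench under the stand; x away from the box. Screen front x = -65 mm, panel 35 mm thick, 460 wide, from 290 to 580 mm high: it overhangs the open lid, so a hand pointing straight down cannot reach the tongue; come in below it, tilted, from the box's front. Foot 12 mm high.
- wafer_case: Loose white round wafer case, 116 mm across, 16 mm high, beside the box. Origin under its centre.
- tweezers: Loose steel tweezers, 130 mm long, 6 mm high, in front of the box. Origin under the middle, x along them.
- dish: Loose glass dish with cover, 94 mm across, 19 mm high, beside the box. Origin under its centre.
- spare_box: Loose shut photomask box, 156 x 141 x 38 mm, with blue tongue; not to be touched. Origin under its centre.
- bottle: Loose amber bottle, 64 mm across, 150 mm high. Origin under its centre.
- beaker: Loose glass beaker, 70 mm across, 90 mm high. Origin under its centre.
- cassette: Loose white wafer cassette with wafers, 110 x 120 x 90 mm. Origin under its centre.
Not all that is in view belongs to the job. Leave any turquoise look-alike of the box alone. There is more than one size of the mask; the one meant has the size given above.

How it is judged:
On the way, in this order (a step that is already met when the one before it is completed fails the run):
1. with the lid still open, the mask is pushed back flush against both rear rests (within 2 mm, square within 0.02 rad) (x of mask in the frame of box above 0.0045 m and angle between the x axis of mask and the x axis of box, either way round below 0.02 rad and value of joint lid above 0.4 rad), for 0.2 s.
2. the lid is shut and its tabs have sprung back behind the front rim (value of joint lid below 0.03 rad and value of joint tabs below 0.06 rad), for 0.2 s.
At the end, for the whole second after the job is handed in: The mask lies at rest, flat on its rails, within 2 mm of both rear rests and square to them within 0.02 rad; the lid is shut (lid below 0.03 rad) with its tabs sprung back (tabs below 0.06 rad) behind the front rim (all of step 2 and x of mask in the frame of box above 0.0045 m and angle between the x axis of mask and the x axis of box, either way round below 0.02 rad and linear speed of mask below 0.02 m/s and z of mask in the frame of box below 0.009 m); the robot touches nothing.
It fails at once if the glass is pushed by the fingers with more than 25 N, or jammed in the box (by lid or rests) with more than 30 N (contact force between the fingers and mask above 25 N or contact force between mask and box above 30 N).
It fails at once if the monitor is knocked (more than 8 N) (contact force between any of the arm, the fingers and monitor above 8 N).
It fails at once if another thing on the bench is shifted by more than 30 mm or the bottle or beaker is tipped (distance of any of wafer_case, tweezers, dish, spare_box, bottle, beaker, cassette from where it was at the start of the episode above 0.03 m or angle between any of bottle, beaker's own z axis and vertical above 0.4 rad).
It also fails if it takes over 64 s, if anything falls off the work surface, if the arm or the gripper's body presses on something with over 40 N, if the wrist force passes 120 N, or if a joint passes its speed limit or range.

## Working session

There is one attempt and no reset: what is moved stays moved. The work goes in short steps, Python scripts to look and compute and a tool call to move; the robot and the scene stay as the last step left them, time stands still between calls to the robot, and variables do not carry over. Pictures are saved under pics/ and viewed, at most 10 in all, crops included, and the job is handed in when it is done.

Besides the shell and the picture viewer there is one more tool, called after "Emit:" as name(argument=value, ...) on one line, values as JSON. servo_tool: Moves the arm, as the interface text tells. Its arguments: {"type":"object","properties":{"commands":{"type":"array","items":{"type":"number"}}},"required":["commands"]}

```bash
mkdir -p pics
cat > h.py <<'E'
import numpy as np, cv2
from bench import robot, snapshot, close_job, spotter
from scipy.spatial.transform import Rotation as R
def proj(s,P):
    E=np.linalg.inv(s["extrinsics"]);P=np.atleast_2d(P);c=P@E[:3,:3].T+E[:3,3];u=c@np.array(s["camera_matrix"]).T
    return u[:,:2]/u[:,2:]
def ray(s,px):
    E=np.array(s["extrinsics"]);d=E[:3,:3]@np.linalg.inv(s["camera_matrix"])@np.array([px[0],px[1],1.]);return E[:3,3],d
def onz(s,px,z):
    o,d=ray(s,px);return o+d*(z-o[2])/d[2]
E
python3 - <<'E'
from h import *
o=robot.get_obs();print({k:np.round(v,3) for k,v in o.items()},robot.tips_ahead)
for n in("scene","top"):
    s=snapshot(n);cv2.imwrite(f"pics/{n}0.png",s["img"]);print(n,np.round(s["extrinsics"],3).tolist(),s["camera_matrix"])
    for t in("box","mask","lid","lid_tongue","monitor","wafer_case","tweezers","dish","spare_box","bottle","beaker","cassette","tabs"):
        print(t,[(round(r["conf"],2),r["box"]) for r in spotter.trace(t,s)][:4])
E
```

```text
{'time': np.float64(0.0), 'joint_positions': array([-1.351,  0.088,  1.372,  0.   ,  1.684, -0.103]), 'qvel': array([ 0.   ,  0.001,  0.001, -0.   ,  0.001, -0.   ]), 'joint_torque': array([ 0.0000e+00, -3.4018e+01, -3.0242e+01,  7.2000e-02,  3.3000e-02,
       -0.0000e+00]), 'tool_pos': array([ 0.174, -0.521,  0.215]), 'ee_rot': array([-3.139, -0.   ,  0.323]), 'wrist_force': array([-0.593,  0.116,  0.634]), 'wrist_torque': array([ 0.024,  0.015, -0.017]), 'finger_force': np.float64(0.0), 'width': np.float64(0.094)} 0.011
scene [[-0.817, 0.43, -0.383, 0.85], [0.576, 0.592, -0.564, 0.65], [-0.016, -0.681, -0.732, 0.789], [0.0, 0.0, 0.0, 1.0]] [[369.32820867   0.         320.60191442]
 [  0.         369.32820867 195.22487356]
 [  0.           0.           1.        ]]
box [(0.84, [414.4, 185.7, 79.0, 66.0]), (0.68, [230.5, 149.8, 106.3, 102.1]), (0.6, [283.8, 109.9, 60.6, 41.2])]
mask [(0.95, [276.2, 198.0, 54.4, 44.9]), (0.84, [444.4, 264.2, 103.9, 96.4])]
lid [(0.96, [419.8, 184.1, 77.7, 61.2]), (0.84, [285.6, 110.3, 54.7, 36.4]), (0.78, [232.8, 148.6, 53.7, 77.9]), (0.16, [239.5, 1
[... 1205 characters left out ...]
d_tongue [(0.95, [330.8, 139.9, 40.2, 55.5]), (0.95, [386.3, 239.6, 61.7, 64.3]), (0.93, [208.8, 273.3, 68.8, 61.6])]
monitor [(0.78, [308.7, 9.5, 125.1, 198.1])]
wafer_case [(0.82, [268.3, 149.0, 36.0, 35.4])]
tweezers [(0.65, [243.5, 222.6, 39.4, 21.1])]
dish [(0.75, [323.8, 223.5, 33.2, 30.4])]
spare_box [(0.81, [213.5, 113.1, 56.0, 60.5])]
bottle [(0.79, [269.0, 115.7, 19.5, 32.2]), (0.68, [332.5, 139.6, 40.0, 61.8]), (0.6, [267.3, 152.0, 36.5, 28.5]), (0.25, [294.9, 174.1, 46.6, 48.5])]
beaker [(0.69, [448.3, 209.8, 28.6, 19.2]), (0.54, [267.8, 151.1, 35.8, 32.7])]
cassette [(0.62, [165.0, 171.3, 52.7, 45.0]), (0.45, [287.4, 140.3, 85.0, 85.9])]
tabs [(0.51, [339.8, 146.9, 24.0, 35.3])]
```

View pics/scene0.png

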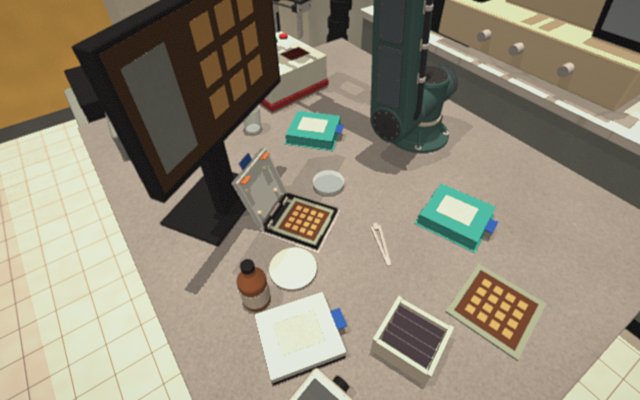

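View pics/top0.png

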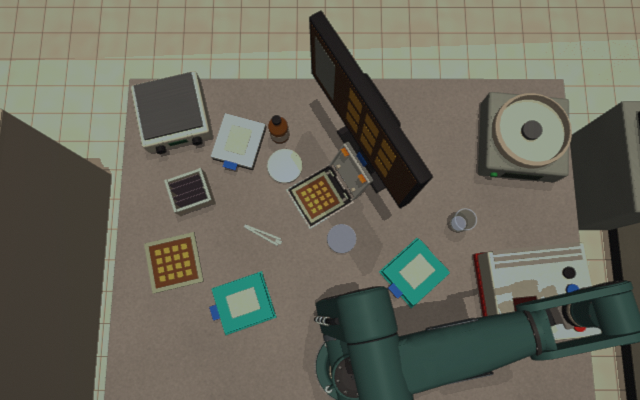

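Top view: the black tray is at about (318,197), its pale lid at (350,165), and the monitor is behind it. Things that could be mistaken for it: turquoise boxes at (243,303) and (415,270), the white spare box at (238,142), and the oversized mask at (174,262). I choose the black tray. The close crop will check this.

Run:
```python
from h import *
a=cv2.imread("pics/top0.png")[130:235,275:385];b=cv2.imread("pics/scene0.png")[140:260,220:350]
def up(im,x0,y0,k):
    im=cv2.resize(im,None,fx=k,fy=k,interpolation=cv2.INTER_CUBIC)
    for i in range(0,im.shape[1],10*k): cv2.putText(im,str(x0+i//k),(i,8),0,.3,(0,255,255),1);cv2.line(im,(i,0),(i,3),(0,255,255),1)
    for i in range(0,im.shape[0],10*k): cv2.putText(im,str(y0+i//k),(0,i+4),0,.3,(0,255,255),1)
    return im
cv2.imwrite("pics/ctop.png",up(a,275,130,5));cv2.imwrite("pics/cscene.png",up(b,220,140,5))
```

```text
(no output)
```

View pics/ctop.png

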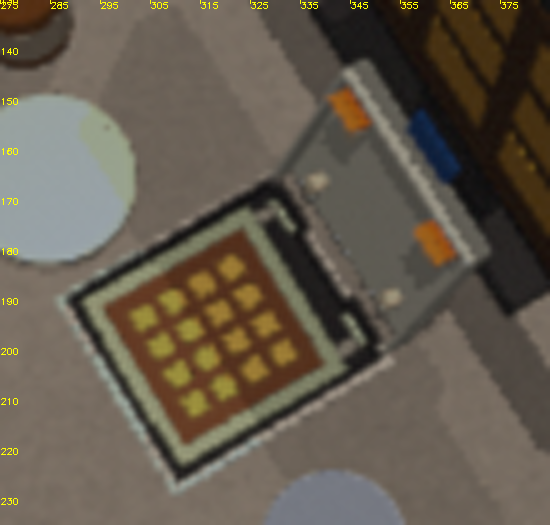

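View pics/cscene.png

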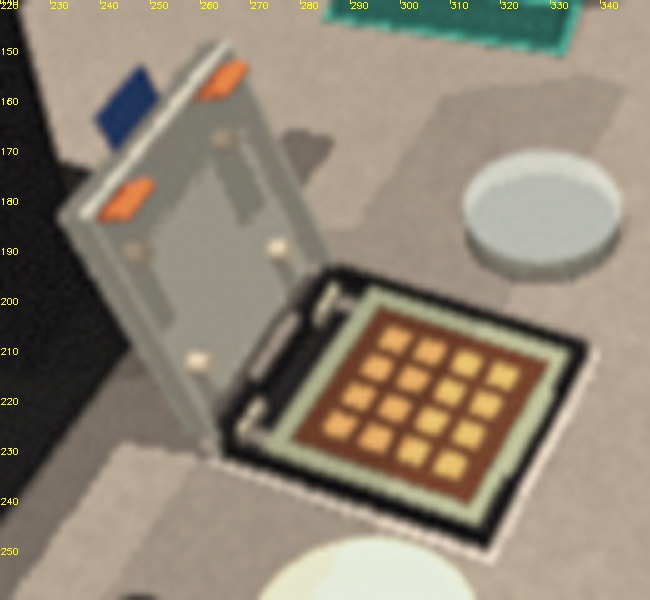

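Both crops confirm the choice: black tray, brown mask, rear rests, and orange tabs on the open lid with a blue tongue at top (362,159) and scene (245,162). Next I triangulate corners from both views.

```bash
cat > pts.py <<'E'
from h import *
from scipy.optimize import least_squares as LS
s={n:snapshot(n) for n in("scene","top")}
T=lambda x,y:(275+x/5-.4,130+y/5-.4)
S=lambda x,y:(220+x/5-.4,140+y/5-.4)
def tri(st,ss):
    f=lambda P:np.r_[proj(s["top"],P)[0]-st,proj(s["scene"],P)[0]-ss]
    r=LS(f,[.55,.1,.05]);return r.x,np.sqrt(np.mean(r.fun**2))
E
python3 - <<'E'
from pts import *
pts=dict(mFL=(T(83,303),S(478,525)),mFR=(T(185,463),S(570,352)),mRR=(T(345,365),S(372,287)),mRL=(T(245,210),S(268,440)),
wFL=(T(60,298),S(490,560)),wFR=(T(175,490),S(597,352)),wRR=(T(392,358),S(335,265)),bFL=(T(72,300),S(488,545)),bFR=(T(178,480),S(587,345)),bRL=(T(272,180),S(222,455)),
tongue=(T(435,146),S(127,108)),lidL=(T(347,68),S(70,215)),lidR=(T(485,255),S(225,45)))
Q={}
for k,(a,b) in pts.items():
    P,e=tri(a,b);Q[k]=P;print(k,np.round(P,4),round(e,2))
for a,b in(("mFL","mFR"),("mFR","mRR"),("mRR","mRL"),("mRL","mFL"),("wFL","wFR"),("wFR","wRR"),("bFL","bFR"),("bFL","bRL"),("lidL","lidR")):
    d=Q[b]-Q[a];print(a,b,np.round(np.linalg.norm(d),4),np.degrees(np.arctan2(d[1],d[0])).round(1))
for n in ("wafer_case","tweezers","dish","bottle","beaker","cassette","spare_box"):
    for c in s:
        r=spotter.trace(n,s[c])
        if r: ys,xs=np.nonzero(r[0]["region"]);print(n,c,onz(s[c],(xs.mean(),ys.mean()),.01).round(3))
E
```

```text
mFL [0.5528 0.1835 0.0102] 0.16
mFR [0.4459 0.1172 0.0108] 0.05
mRR [0.5097 0.0131 0.0135] 0.05
mRL [0.6142 0.0771 0.0164] 0.22
wFL [0.5574 0.1997 0.0021] 0.01
wFR [0.43   0.1228 0.005 ] 0.21
wRR [ 0.5156 -0.018   0.0087] 0.02
bFL [0.5545 0.1924 0.0047] 0.24
bFR [0.4355 0.1207 0.0127] 0.23
bRL [0.6363 0.0604 0.003 ] 0.22
tongue [ 0.6126 -0.0348  0.17  ] 0.02
lidL [0.6666 0.0148 0.1652] 0.87
lidR [ 0.5452 -0.0623  0.1597] 0.78
mFL mFR 0.1259 -148.2
mFR mRR 0.1221 -58.4
mRR mRL 0.1225 31.5
mRL mFL 0.1229 120.0
wFL wFR 0.1488 -148.9
wFR wRR 0.1648 -58.7
bFL bFR 0.1392 -148.9
bFL bRL 0.1553 -58.2
lidL lidR 0.1439 -147.5
wafer_case scene [0.639 0.209 0.01 ]
wafer_case top [0.637 0.207 0.01 ]
tweezers scene [0.416 0.282 0.01 ]
tweezers top [0.407 0.273 0.01 ]
dish scene [0.397 0.021 0.01 ]
dish top [0.394 0.021 0.01 ]
bottle scene [0.74  0.194 0.01 ]
bottle top [0.761 0.228 0.01 ]
beaker scene [ 0.431 -0.384  0.01 ]
beaker top [ 0.452 -0.375  0.01 ]
cassette scene [0.529 0.503 0.01 ]
cassette top [0.549 0.516 0.01 ]
spare_box scene [ 0.562 -0.024  0.01 ]
spare_box top [0.717 0.362 0.01 ]
```

```bash
cat > fit.py <<'E'
from pts import *
# box corners F=-.079,R=.077 ; L=+.0705
C=dict(F=-.079,R=.077)
obs=[("top",T(72,300),(-.079,.0705,0)),("scene",S(488,545),(-.079,.0705,0)),("top",T(178,482),(-.079,-.0705,0)),("scene",S(587,347),(-.079,-.0705,0)),
("top",T(385,355),(.077,-.0705,0)),("scene",S(225,455),(.077,.0705,0)),("top",T(272,180),(.077,.0705,.018)),("scene",S(335,265),(.077,-.0705,.018))]
mo=[("top",T(83,303),(-1,1)),("scene",S(478,525),(-1,1)),("top",T(185,463),(-1,-1)),("scene",S(570,352),(-1,-1)),("top",T(345,365),(1,-1)),("scene",S(372,287),(1,-1)),("top",T(245,210),(1,1)),("scene",S(268,440),(1,1))]
to=[("top",T(435,146)),("scene",S(127,108))]
def W(p,P): c,q=np.cos(p[2]),np.sin(p[2]);P=np.asarray(P,float);return np.array([p[0]+c*P[0]-q*P[1],p[1]+q*P[0]+c*P[1],P[2]])
def tongue(b,th):
    c,q=np.cos(th),np.sin(th);x,z=-.167,.0175   # opens up and over
    return W(b,(.077+c*x+q*z,0,.018-q*x+c*z))
fb=lambda p:np.concatenate([proj(s[n],W(p,P))[0]-u for n,u,P in obs])
fm=lambda p:np.concatenate([proj(s[n],W(p,(.0635*P[0],.0635*P[1],.0106)))[0]-u for n,u,P in mo])
rb=LS(fb,[.53,.1,-1.02]);rm=LS(fm,[.53,.1,-1.02])
b,m=rb.x,rm.x
rt=LS(lambda t:np.concatenate([proj(s[n],tongue(b,t[0]))[0]-u for n,u in to]),[1.8])
E
python3 - <<'E'
from fit import *
print(b,rb.fun.reshape(-1,2).round(1).tolist());print(m,rm.fun.reshape(-1,2).round(1).tolist())
c,q=np.cos(b[2]),np.sin(b[2]);d=m-b;print("mask in box",(c*d[0]+q*d[1],-q*d[0]+c*d[1]),d[2]);print("lid",rt.x,rt.fun,tongue(b,rt.x[0]))
print("notch",W(b,(-.079,0,.006)),"hinge",W(b,(.077,0,.018)))
E
```

```text
[ 0.53540425  0.08807175 -1.01124939] [[-0.2, 1.0], [0.2, 0.8], [1.3, 0.5], [0.1, 1.7], [0.2, 0.8], [-0.7, 0.6], [-0.1, -0.8], [0.1, -1.4]]
[ 0.53043958  0.09685338 -1.03154803] [[0.0, -0.1], [0.5, -0.0], [-0.5, 0.8], [1.0, -0.0], [1.0, 0.6], [-0.3, -0.2], [0.8, -0.8], [-1.0, 1.5]]
mask in box (np.float64(-0.0100776604591356), np.float64(0.0004537719957765319)) -0.02029863215845973
lid [1.88264697] [ 0.01345903 -0.03147853 -0.02992953 -0.51471383] [ 0.61231483 -0.03472611  0.17157579]
notch [0.49347087 0.15502391 0.006     ] hinge [0.57627603 0.02281458 0.018     ]
```

```bash
cat > go.py <<'E'
from h import *
B=np.array([0.53540425,0.08807175,-1.01124939])
def box2w(P): 
    c,q=np.cos(B[2]),np.sin(B[2]);return np.array([B[0]+c*P[0]-q*P[1],B[1]+q*P[0]+c*P[1],P[2]])
def w2box(P):
    d=np.array(P[:2])-B[:2];c,q=np.cos(B[2]),np.sin(B[2]);return np.array([c*d[0]+q*d[1],-q*d[0]+c*d[1],P[2]])
Rb=R.from_euler('z',B[2])
def tool(tilt): # deg from straight down towards box +x; tool y along -+box y
    return Rb*R.from_euler('y',-np.radians(tilt))*R.from_matrix(np.array([[-1,0,0],[0,1,0],[0,0,-1.]]))
def rel(P,Rt):
    o=robot.get_obs();R0=R.from_euler('xyz',o["ee_rot"])
    return np.r_[R0.inv().apply(np.array(P)-o["tool_pos"])*1000,(R0.inv()*Rt).as_rotvec(degrees=True)].round(1)
def st():
    o=robot.get_obs();Rt=R.from_euler('xyz',o["ee_rot"]);z=Rb.inv().apply(Rt.apply([0,0,1]))
    print("t",o["time"].round(2),"box mm",(w2box(o["tool_pos"])*1000).round(1),"toolz(box)",z.round(3),"rotvec err0",(tool(0).inv()*Rt).as_rotvec(degrees=True).round(1),"F(box)",Rb.inv().apply(o["wrist_force"]).round(1),"w",o["width"].round(4),"q",np.round(o["joint_positions"],2))
E
python3 - <<'E'
from go import *
st();print(tool(0).as_euler('xyz'),tool(0).apply([0,0,1]),Rb.inv().apply(tool(45).apply([0,0,1])))
print(rel(box2w((-.095,0,.12)),tool(0)))
s=snapshot("scene")
for px in((163,200),(279,77)):print(w2box(onz(s,px,.29)))
s=snapshot("top")
for px in((311,70),(410,206),(430,180),(322,12)):print(px,w2box(onz(s,px,.58)),w2box(onz(s,px,.29)))
E
```

```text
Traceback (most recent call last):
  File "go.py", line 15, in st
    print("t",o["time"].round(2),"box mm",(w2box(o["tool_pos"])*1000).round(1),"toolz(box)",z.round(3),"rotvec err0",(tool(0).inv()*Rt).as_rotvec(degrees=True).round(1),"F(box)",Rb.inv().apply(o["wrist_force"]).round(1),"w",o["width"].round(4),"q",np.round(o["joint_positions"],2))
              ^^^^^^^^^^^^^^^
AttributeError: 'float' object has no attribute 'round'
```

```bash
sed -i 's/o\["time"\].round(2)/np.round(o["time"],2)/;s/o\["width"\].round(4)/np.round(o["width"],4)/' go.py
python3 - <<'E'
from go import *
st();print(tool(0).as_euler('xyz'),tool(0).apply([0,0,1]),Rb.inv().apply(tool(45).apply([0,0,1])))
print(rel(box2w((-.095,0,.12)),tool(0)))
s=snapshot("scene")
for px in((163,200),(279,77)):print(w2box(onz(s,px,.29)))
s=snapshot("top")
for px in((311,70),(410,206),(430,180),(322,12)):print(px,w2box(onz(s,px,.58)),w2box(onz(s,px,.29)))
E
```

```text
t 2.3 box mm [ 325.1 -629.5  216.5] toolz(box) [ 0. -0. -1.] rotvec err0 [ -0.   -0.  103.6] F(box) [0.2 0.3 0. ] w 0.094 q [-1.35  0.09  1.37  0.    1.68 -0.1 ]
[3.14159265 0.         2.13034326] [ 0.  0. -1.] [ 7.07106781e-01 -2.80544388e-17 -7.07106781e-01]
[ 513.4 -556.1   96.5    0.     0.  -103.6]
[0.14272984 0.25883267 0.29      ]
[ 0.14497222 -0.21281261  0.29      ]
(311, 70) [0.06952287 0.14979908 0.58      ] [0.13909444 0.27190627 0.29      ]
(410, 206) [ 0.08328637 -0.22098557  0.58      ] [ 0.15671995 -0.20291962  0.29      ]
(430, 180) [ 0.15067011 -0.19708442  0.58      ] [ 0.2430114  -0.17231186  0.29      ]
(322, 12) [0.16551913 0.25663983 0.58      ] [0.262027   0.40872626 0.29      ]
```

Run:
```python
from go import *
print(rel(box2w((.05,-.30,.2)),tool(0)))
```

```text
[ 255.8 -344.7   16.5    0.     0.  -103.6]
```

Emit:
servo_tool(commands=[0.03, -0.04, 0.0, 0, 0, -10, 0.03, 0.075, -0.1, 0.005, 0, 0, -20, 0.03, 0.11, -0.148, 0.007, 0, 0, -30, 0.03, 0.145, -0.195, 0.01, 0, 0, -40, 0.03, 0.18, -0.243, 0.012, 0, 0, -50, 0.03, 0.217, -0.292, 0.014, 0, 0, -60, 0.03, 0.256, -0.345, 0.016, 0, 0, -70, 0.03, 0.307, -0.375, 0.03, 0, 0, -80, 0.03, 0.357, -0.417, 0.045, 0, 0, -90, 0.03, 0.4, -0.455, 0.06, 0, 0, -100, 0.03])

```text
time: 3.65
tool_pos: [0.4085, 0.0353, 0.1577]
ee_rot: [3.14, 0.002, 2.074]
wrist_force: [-0.1, -1.2, 0.3]
width: 0.03
finger_force: 0.0
```

Run:
```python
from go import *
st();print(rel(box2w((-.098,0,.08)),tool(0)))
```

```text
t 3.65 box mm [ -22.6 -135.5  157.7] toolz(box) [ 0.002  0.002 -1.   ] rotvec err0 [-0.1 -0.1  3.2] F(box) [ 1.  -0.8  0.3] w 0.03 q [-0.05 -0.21  1.77 -0.    1.58 -0.56]
[ 8.29e+01  1.31e+02  7.78e+01  1.00e-01  1.00e-01 -3.20e+00]
```

Emit:
servo_tool(commands=[0.03, 0.045, 0.02, 0, 0, -1.5, 0.024, 0.06, 0.09, 0.05, 0, 0, -3.2, 0.024, 0.083, 0.131, 0.078, 0, 0, -3.2, 0.024, 0.083, 0.131, 0.11, 0, 0, -3.2, 0.024, 0.083, 0.131, 0.11, 0, 0, -3.2, 0.024])

```text
time: 4.28
tool_pos: [0.4806, 0.1687, 0.0445]
ee_rot: [-3.135, -0.002, 2.125]
wrist_force: [1.0, 0.5, 0.4]
width: 0.0241
finger_force: 0.0
```

Run:
```python
from go import *
st();print(rel(box2w((-.098,0,.017)),tool(0)))
o=[]
for n,(x0,x1,y0,y1) in dict(top=(275,385,130,235),scene=(220,350,140,260)).items():
    s=snapshot(n);im=cv2.resize(s["img"][y0:y1,x0:x1],None,fx=4,fy=4,interpolation=cv2.INTER_CUBIC)
    for P in((-.079,.0705,0),(-.079,-.0705,0),(.077,-.0705,0),(.077,.0705,0),(-.079,.032,.003),(-.079,-.032,.003),(.07,.045,.013),(.07,-.045,.013)):
        u=proj(s,box2w(P))[0];cv2.circle(im,(int((u[0]-x0+.4)*4),int((u[1]-y0+.4)*4)),2,(255,0,255),-1)
    o.append(cv2.copyMakeBorder(im,0,480-im.shape[0],0,0,0,value=0)[:, :400 if n=="top" else 400])
cv2.imwrite("pics/pre.png",np.hstack(o))
```

```text
t 4.28 box mm [-97.4  -3.7  44.5] toolz(box) [-0.002 -0.007 -1.   ] rotvec err0 [0.4 0.1 0.3] F(box) [0.1 1.1 0.4] w 0.0241 q [ 0.23  0.1   1.7  -0.    1.34 -0.33]
[ 0.5  3.9 27.4 -0.4 -0.1 -0.3]
```

View pics/pre.png

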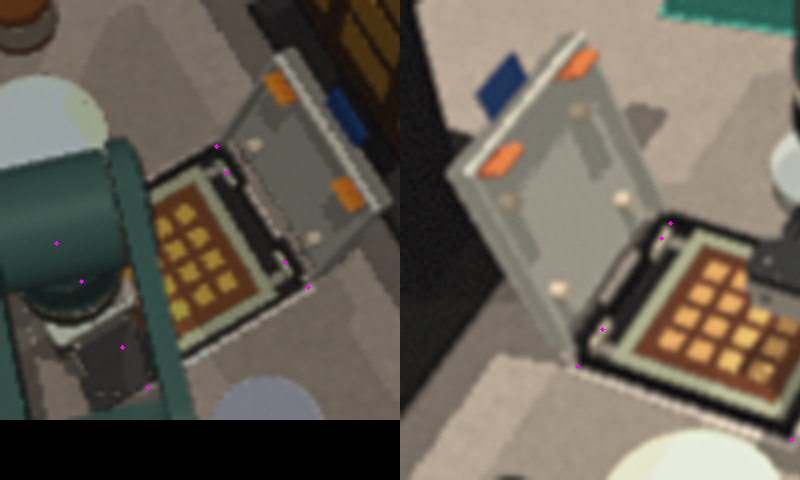

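Left half: the arm stands over the notch, with the rear corners at (217,146) and (309,287) on the tray. Right half: the model dots fall on the rests at (661,238) and (602,329) and on the base corners at (577,366) and (792,439). The fit holds, so I go down and push.

Emit:
servo_tool(commands=[0, 0.004, 0.01, -0.4, 0, -0.3, 0.024, 0, 0.004, 0.02, -0.4, 0, -0.3, 0.024, 0, 0.004, 0.0275, -0.4, 0, -0.3, 0.024, 0, 0.004, 0.0275, -0.4, 0, -0.3, 0.024, 0, 0.004, 0.0275, -0.4, 0, -0.3, 0.024])

```text
time: 5.0
tool_pos: [0.4865, 0.1708, 0.0201]
ee_rot: [3.134, 0.0, 2.129]
wrist_force: [1.1, -0.2, -0.2]
width: 0.0242
finger_force: 0.0
```

Emit:
servo_tool(commands=[-0.004, 0, 0, 0, 0, 0, 0.024, -0.007, 0, 0, 0, 0, 0, 0.024, -0.009, 0, 0, 0, 0, 0, 0.024, -0.011, 0, 0, 0, 0, 0, 0.024, -0.013, 0, 0, 0, 0, 0, 0.024, -0.015, 0, 0, 0, 0, 0, 0.024, -0.017, 0, 0, 0, 0, 0, 0.024, -0.019, 0, 0, 0, 0, 0, 0.024])

```text
time: 6.0
tool_pos: [0.4965, 0.1547, 0.02]
ee_rot: [3.135, 0.0, 2.129]
wrist_force: [-0.8, 0.4, 1.0]
width: 0.0239
finger_force: 0.5
```

```bash
python3 -c "
from go import *
st()"
```

```text
t 6.0 box mm [-77.1   2.4  20. ] toolz(box) [ 0.     0.007 -1.   ] rotvec err0 [-0.4 -0.   0.1] F(box) [-0.8 -0.4  1. ] w 0.0239 q [ 0.19  0.14  1.71  0.    1.28 -0.37]
```

Emit:
servo_tool(commands=[0.005, -0.002, 0, 0, 0, 0, 0.024, 0.005, -0.002, 0.004, 0, 0, 0, 0.024, 0.003, -0.002, 0.004, 0, 0, 0, 0.024, 0, -0.002, 0.004, 0, 0, 0, 0.024, -0.002, -0.002, 0.004, 0, 0, 0, 0.024, -0.004, -0.002, 0.004, 0, 0, 0, 0.024, -0.006, -0.002, 0.004, 0, 0, 0, 0.024, -0.007, -0.002, 0.004, 0, 0, 0, 0.024])

```text
time: 7.0
tool_pos: [0.4986, 0.1477, 0.0159]
ee_rot: [3.135, 0.0, 2.129]
wrist_force: [-0.1, 0.1, -0.6]
width: 0.0239
finger_force: 0.3
```

```bash
python3 -c "
from go import *
st()"
```

```text
t 7.0 box mm [-70.    0.4  15.9] toolz(box) [ 0.     0.007 -1.   ] rotvec err0 [-0.4 -0.   0.1] F(box) [-0.2 -0.  -0.6] w 0.0239 q [ 0.18  0.15  1.72  0.    1.27 -0.38]
```

Emit:
servo_tool(commands=[-0.001, 0, 0, 0, 0, 0, 0.024, -0.002, 0, 0, 0, 0, 0, 0.024, -0.003, 0, 0, 0, 0, 0, 0.024, -0.0035, 0, 0, 0, 0, 0, 0.024])

```text
time: 7.5
tool_pos: [0.4994, 0.1474, 0.016]
ee_rot: [3.133, -0.005, 2.129]
wrist_force: [-2.4, 8.3, 0.5]
width: 0.0239
finger_force: 4.4
```

```bash
python3 -c "
from go import *
st()
s=snapshot('scene');x0,x1,y0,y1=220,350,140,260
im=cv2.resize(s['img'][y0:y1,x0:x1],None,fx=6,fy=6,interpolation=cv2.INTER_CUBIC)[:600]
cv2.imwrite('pics/push.png',im)"
```

```text
t 7.5 box mm [-69.4   1.   16. ] toolz(box) [-0.005  0.008 -1.   ] rotvec err0 [-0.5  0.3  0.1] F(box) [-8.3  2.3  0.5] w 0.0239 q [ 0.17  0.15  1.72  0.01  1.27 -0.39]
```

View pics/push.png

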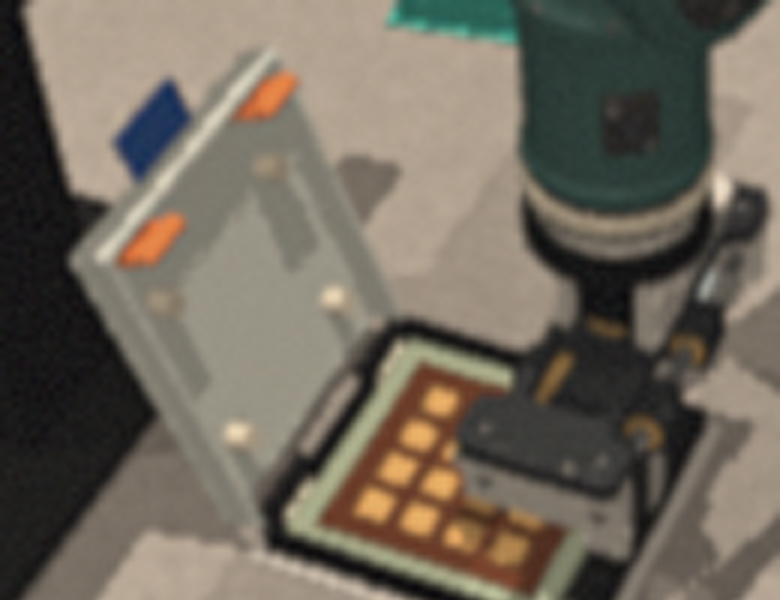

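The mask's rear edge now meets both rests, at (395,350) and (295,500), and the push force is 8 N. I add a small nudge, back off and measure.

Emit:
servo_tool(commands=[-0.001, 0, 0, 0, 0, 0, 0.024, -0.0012, 0, 0, 0, 0, 0, 0.024, -0.0012, 0, 0, 0, 0, 0, 0.024])

```text
time: 7.92
tool_pos: [0.4996, 0.1474, 0.016]
ee_rot: [3.133, -0.007, 2.129]
wrist_force: [-4.2, 10.3, -0.1]
width: 0.0236
finger_force: 5.3
```

```bash
python3 -c "
from go import *
st()"
```

```text
t 7.92 box mm [-69.3   1.2  16. ] toolz(box) [-0.007  0.008 -1.   ] rotvec err0 [-0.5  0.4  0.1] F(box) [-10.9   1.9  -0.1] w 0.0236 q [ 0.17  0.15  1.72  0.01  1.27 -0.39]
```

Emit:
servo_tool(commands=[0.01, 0, 0, 0, 0, 0, 0.024, 0.029, 0, 0, 0, 0, 0, 0.024, 0.035, 0, -0.03, 0, 0, 0, 0.024, 0.06, 0, -0.09, 0, 0, 0, 0.06, 0.1, 0, -0.15, 0, 10, 0, 0.07, 0.12, 0, -0.18, 0, 20, 0, 0.07, 0.12, 0, -0.18, 0, 20, 0, 0.07])

```text
time: 8.8
tool_pos: [0.4381, 0.2446, 0.1986]
ee_rot: [3.129, -0.346, 2.132]
wrist_force: [-0.8, -0.2, -1.2]
width: 0.0602
finger_force: 0.0
```

Run:
```python
from go import *
st()
o=[]
for n,(x0,x1,y0,y1) in dict(top=(280,360,160,230),scene=(255,345,180,255)).items():
    s=snapshot(n);im=cv2.resize(s["img"][y0:y1,x0:x1],None,fx=5,fy=5,interpolation=cv2.INTER_CUBIC)
    cv2.imwrite(f"pics/raw_{n}.png",s["img"])
    o.append(cv2.copyMakeBorder(im,0,380-im.shape[0],0,0,0,value=0)[:,:400])
cv2.imwrite("pics/post.png",np.hstack(o))
```

```text
t 8.8 box mm [-184.3    0.6  198.6] toolz(box) [-0.339  0.012 -0.941] rotvec err0 [-0.7 19.8  0. ] F(box) [-0.2 -0.8 -1.2] w 0.0602 q [ 0.17  0.02  1.51  0.33  1.72 -0.35]
```

View pics/post.png

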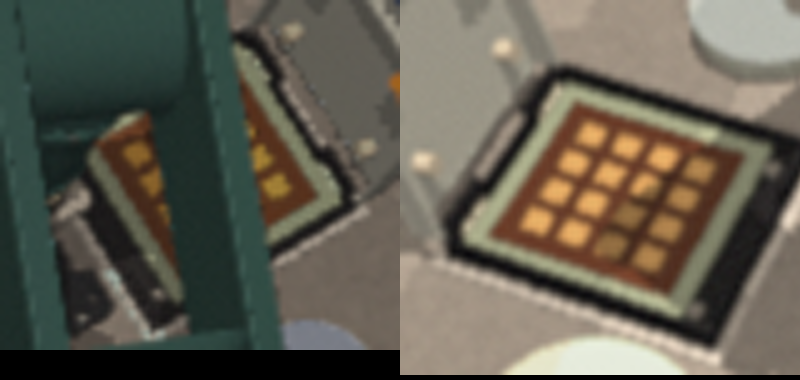

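The mask's rear edge lies along both rests in the right half, from (562,80) to (465,243), with an even gap. Next I refit the box from the mask at home and work out the tongue approach.

```bash
cat > refit.py <<'E'
from fit import *
import go
S5=lambda x,y:(255+(x-400)/5-.4,180+y/5-.4);T5=lambda x,y:(280+x/5-.4,160+y/5-.4)
mo2=[("scene",S5(465,243),(1,1)),("scene",S5(685,318),(-1,1)),("scene",S5(777,143),(-1,-1)),("scene",S5(562,82),(1,-1)),("top",T5(347,197),(1,-1)),("top",T5(90,158),(-1,1)),]
f2=lambda p:np.concatenate([proj(s[n],W(p,(.0635*P[0],.0635*P[1],.0106)))[0]-u for n,u,P in mo2])
r2=LS(f2,[.53,.1,-1.02]);m2=r2.x
E
python3 - <<'E'
from refit import *
print(m2,r2.fun.reshape(-1,2).round(1).tolist(),go.w2box(m2),m2[2]-b[2])
for B in (b,np.r_[m2[:2],b[2]]-np.r_[.0065*np.cos(b[2]),.0065*np.sin(b[2]),0]):
  r=LS(lambda t:np.concatenate([proj(s[n],tongue(B,t[0]))[0]-u for n,u in to]),[1.8]);print(B,r.x,r.fun,go.w2box(tongue(B,r.x[0])))
from go import *
st()
for tl in (45,60):
  P=box2w((.0,0,.25));print(tl,rel(P,tool(tl)))
E
```

```text
[ 0.53796292  0.08311286 -0.98037135] [[0.1, 0.1], [0.3, -1.3], [-1.2, -1.2], [0.5, -0.4], [0.0, 0.6], [-2.5, -2.0]] [ 5.56078414e-03 -4.63728321e-04 -9.80371347e-01] 0.0308780470050809
[ 0.53540425  0.08807175 -1.01124939] [1.88264697] [ 0.01345903 -0.03147853 -0.02992953 -0.51471383] [ 1.44894963e-01 -4.56627333e-10  1.71575794e-01]
[ 0.5345127   0.08862158 -1.01124939] [1.89019696] [ 0.1456751   0.10589129  0.02378344 -0.49652333] [ 0.14511329 -0.00046373  0.17105882]
t 9.0 box mm [-185.9   -1.7  194. ] toolz(box) [-0.341  0.004 -0.94 ] rotvec err0 [-0.2 20.   0. ] F(box) [ 0.3 -0.2 -0. ] w 0.0695 q [ 0.18  0.03  1.52  0.33  1.72 -0.35]
45 [-1.556e+02  2.000e+00 -1.161e+02  2.000e-01 -6.500e+01 -1.000e-01]
60 [-1.556e+02  2.000e+00 -1.161e+02  2.000e-01 -8.000e+01 -1.000e-01]
```

Emit:
servo_tool(commands=[-0.01, 0.002, -0.03, 0, -10, 0, 0.07, -0.02, 0.002, -0.06, 0, -20, 0, 0.07, -0.03, 0.002, -0.08, 0, -30, 0, 0.07, -0.04, 0.002, -0.09, 0, -40, 0, 0.07, -0.06, 0.002, -0.1, 0, -50, 0, 0.07, -0.09, 0.002, -0.105, 0, -60, 0, 0.07, -0.12, 0.002, -0.11, 0, -70, 0, 0.07, -0.155, 0.002, -0.116, 0, -80, 0, 0.07, -0.155, 0.002, -0.116, 0, -80, 0, 0.07, -0.155, 0.002, -0.116, 0, -80, 0, 0.07])

```text
time: 10.25
tool_pos: [0.536, 0.0893, 0.2524]
ee_rot: [3.126, 1.046, 2.117]
wrist_force: [-0.6, 0.9, 0.0]
width: 0.0701
finger_force: 0.0
```

Run:
```python
from go import *
st()
print(rel(box2w((.076,0,.211)),tool(60)),robot.get_obs()["tool_pos"])
```

```text
t 10.25 box mm [ -0.7   1.1 252.4] toolz(box) [ 0.865  0.003 -0.501] rotvec err0 [ -0.4 -59.9   0.3] F(box) [-1.1 -0.1  0. ] w 0.0701 q [ 0.62  0.06  1.67 -1.04  1.54  0.17]
[-2.6 -1.4 87.2  0.2 -0.1 -0.4] [0.53596606 0.08929782 0.25241843]
```

Emit:
servo_tool(commands=[-0.001, -0.001, 0.03, 0, 0, 0, 0.07, -0.002, -0.0015, 0.06, 0, 0, 0, 0.07, -0.0026, -0.0015, 0.087, 0, 0, 0, 0.07, -0.0026, -0.0015, 0.087, 0, 0, 0, 0.07, -0.0026, -0.0015, 0.087, 0, 0, 0, 0.07])

```text
time: 10.88
tool_pos: [0.5761, 0.0237, 0.2128]
ee_rot: [3.12, 1.047, 2.11]
wrist_force: [1.1, -0.5, -0.5]
width: 0.0701
finger_force: 0.0
```

Run:
```python
from go import *
st()
# grip point: 2 mm outboard of tongue centre, at 2.5 mm ahead of TCP
th=1.886;r=np.array([-np.cos(th),0,np.sin(th)]);g=np.array([.1450,0,.1713])+.002*r;a=np.array([.866,0,-.5])
print(rel(box2w(g-.0025*a),tool(60)))
im=[]
for n,(x0,y0) in dict(top=(300,110),scene=(215,110)).items():
    s=snapshot(n);im.append(cv2.resize(s["img"][y0:y0+100,x0:x0+100],None,fx=4,fy=4,interpolation=cv2.INTER_CUBIC))
cv2.imwrite("pics/ton.png",np.hstack(im))
```

```text
t 10.88 box mm [ 76.2   0.3 212.8] toolz(box) [ 0.866  0.004 -0.5  ] rotvec err0 [ -0.5 -60.    0.4] F(box) [ 1.   0.7 -0.5] w 0.0701 q [ 0.46  0.08  1.73 -1.08  1.36  0.17]
[-0.4 -0.6 77.5  0.2 -0.  -0.6]
```

View pics/ton.png

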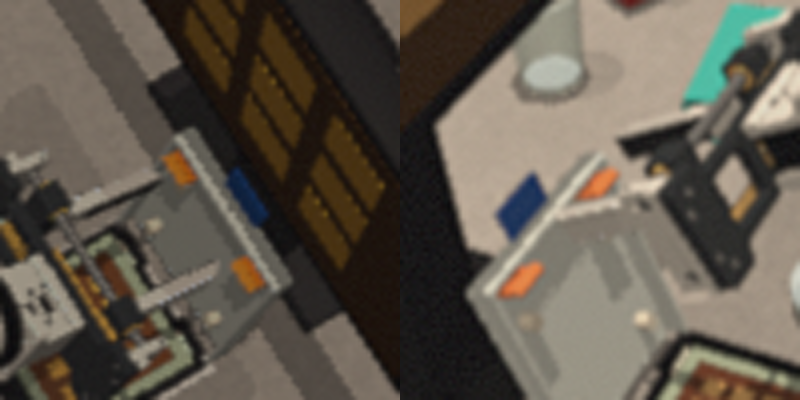

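Left: the open fingers, ending at (160,185) and (215,270), straddle the line to the tongue at (247,197). Joint 4 is at its limit, so I reduce the tilt to 50°.

Run:
```python
from go import *
print(rel(box2w((.090,0,.220)),tool(50)))
```

```text
[-13.7  -0.3   8.5   0.3  10.   -0.5]
```

Emit:
servo_tool(commands=[-0.007, 0, 0.004, 0.2, 5, -0.2, 0.07, -0.0137, 0, 0.0085, 0.3, 10, -0.5, 0.07, -0.0137, 0, 0.0085, 0.3, 10, -0.5, 0.07, -0.0137, 0, 0.0085, 0.3, 10, -0.5, 0.07])

```text
time: 11.48
tool_pos: [0.5825, 0.0114, 0.2179]
ee_rot: [-3.136, 0.873, 2.135]
wrist_force: [0.3, -0.3, -0.8]
width: 0.0703
finger_force: 0.0
```

Run:
```python
from go import *
st();print(rel(box2w((.1437,0,.1748)),tool(50)))
```

```text
t 11.48 box mm [ 90.   -0.8 217.9] toolz(box) [ 0.766 -0.002 -0.642] rotvec err0 [  0.2 -50.   -0.1] F(box) [ 0.4  0.1 -0.8] w 0.0703 q [ 0.37  0.04  1.67 -0.88  1.34 -0.02]
[-1.5  0.9 68.8 -0.1  0.   0.2]
```

Emit:
servo_tool(commands=[-0.0015, 0.001, 0.025, 0, 0, 0, 0.07, -0.0015, 0.001, 0.045, 0, 0, 0, 0.07, -0.0015, 0.001, 0.06, 0, 0, 0, 0.07, -0.0015, 0.001, 0.069, 0, 0, 0, 0.07, -0.0015, 0.001, 0.069, 0, 0, 0, 0.07])

```text
time: 12.1
tool_pos: [0.612, -0.0345, 0.1743]
ee_rot: [-3.134, 0.872, 2.135]
wrist_force: [-0.3, 0.1, 0.9]
width: 0.0702
finger_force: 0.0
```

Run:
```python
from go import *
st();print(rel(box2w((.1437,0,.1748)),tool(50)))
im=[]
for n,(x0,y0) in dict(top=(310,110),scene=(215,110)).items():
    s=snapshot(n);im.append(cv2.resize(s["img"][y0:y0+80,x0:x0+80],None,fx=5,fy=5,interpolation=cv2.INTER_CUBIC))
cv2.imwrite("pics/ton2.png",np.hstack(im))
```

```text
t 12.1 box mm [144.5  -0.2 174.3] toolz(box) [ 0.766 -0.003 -0.643] rotvec err0 [  0.3 -50.   -0.1] F(box) [-0.2 -0.2  0.9] w 0.0702 q [ 0.26  0.09  1.7  -0.9   1.21 -0.02]
[ 0.1  0.2 -0.9 -0.2 -0.   0.2]
```

View pics/ton2.png

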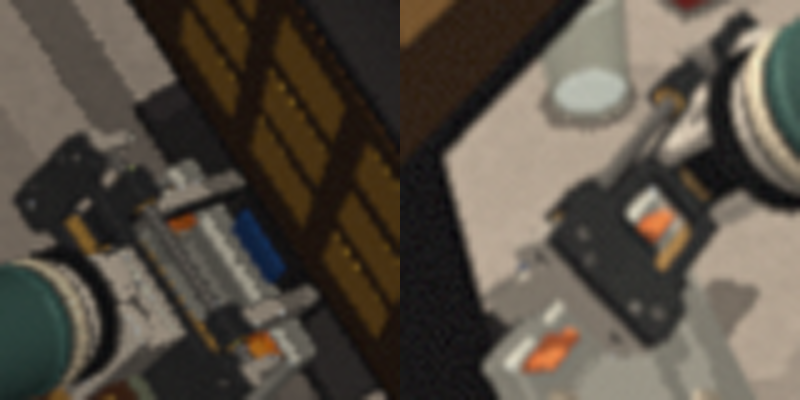

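The fingers straddle the blue tongue at (260,240) in the left half, evenly. Grip now.

Emit:
servo_tool(commands=[0, 0, 0, 0, 0, 0, 0.05, 0, 0, 0, 0, 0, 0, 0.046, 0, 0, 0, 0, 0, 0, 0.044, 0, 0, 0, 0, 0, 0, 0.04, 0, 0, 0, 0, 0, 0, 0.036, 0, 0, 0, 0, 0, 0, 0.036])

```text
time: 12.95
tool_pos: [0.6122, -0.0345, 0.1753]
ee_rot: [-3.137, 0.873, 2.133]
wrist_force: [-1.0, -1.0, 2.1]
width: 0.0431
finger_force: 30.0
```

```bash
cat > arc.py <<'E'
from go import *
# plan arc of TCP in current tool frame: grip point g fixed on lid at (radius,phase), ahead of TCP by a
def plan(a,dths,tilts):
    o=robot.get_obs();R0=R.from_euler('xyz',o["ee_rot"]);p=o["tool_pos"]
    h=np.array([.077,0,.018]);g0=w2box(p+R0.apply([0,0,a]))-h
    rad=np.hypot(g0[0],g0[2]);ph=np.arctan2(g0[2],-g0[0]);print("rad",rad.round(4),"lid est",(ph-np.arctan2(.0175,.169)).round(3))
    y=g0[1]
    for d,t in zip(dths,tilts):
        e=ph+d;G=h+np.array([-rad*np.cos(e),y,rad*np.sin(e)]);Rt=tool(t)
        P=box2w(G)-Rt.apply([0,0,a]);print(round(e-np.arctan2(.0175,.169),3),t,np.r_[(R0.inv().apply(P-p)).round(4),(R0.inv()*Rt).as_rotvec(degrees=True).round(1)].tolist(),w2box(P).round(3))
E
python3 - <<'E'
from arc import *
st();plan(.0025,np.radians([-2,-6,-11,-16,-21,-26,-31,-36,-41,-46]),[50,50,49,48,46,44,42,40,38,36])
E
```

```text
t 12.95 box mm [1.446e+02 1.000e-01 1.753e+02] toolz(box) [ 0.766 -0.003 -0.643] rotvec err0 [  0.2 -50.   -0. ] F(box) [ 0.3 -1.4  2.1] w 0.0431 q [ 0.26  0.09  1.7  -0.9   1.21 -0.02]
rad 0.1705 lid est 1.888
1.853 50 [0.0017, -0.0, -0.0057, -0.2, 0.0, 0.1] [0.139 0.    0.178]
1.783 50 [0.0058, -0.0, -0.0169, -0.2, 0.0, 0.1] [0.128 0.    0.182]
1.696 49 [0.0119, -0.0001, -0.0304, -0.2, 1.0, 0.1] [0.114 0.    0.186]
1.608 48 [0.0191, -0.0001, -0.0434, -0.2, 2.0, 0.1] [0.099 0.    0.189]
1.521 46 [0.0275, -0.0001, -0.0557, -0.2, 4.0, 0.1] [0.084 0.    0.19 ]
1.434 44 [0.0368, -0.0001, -0.0671, -0.2, 6.0, 0.1] [0.07 0.   0.19]
1.347 42 [0.0472, -0.0001, -0.0778, -0.2, 8.0, 0.1] [0.055 0.    0.189]
1.259 40 [0.0584, -0.0001, -0.0874, -0.2, 10.0, 0.1] [0.04  0.    0.187]
1.172 38 [0.0704, -0.0001, -0.0961, -0.2, 12.0, 0.1] [0.026 0.    0.183]
1.085 36 [0.0831, -0.0001, -0.1036, -0.2, 14.0, 0.1] [0.012 0.    0.178]
```

Emit:
servo_tool(commands=[0.0017, 0, -0.0057, 0, 0, 0, 0.036, 0.0058, 0, -0.0169, 0, 0, 0, 0.036, 0.0119, 0, -0.0304, 0, 1, 0, 0.036, 0.0191, 0, -0.0434, 0, 2, 0, 0.036, 0.0275, 0, -0.0557, 0, 4, 0, 0.036, 0.0368, 0, -0.0671, 0, 6, 0, 0.036, 0.0472, 0, -0.0778, 0, 8, 0, 0.036, 0.0584, 0, -0.0874, 0, 10, 0, 0.036, 0.0704, 0, -0.0961, 0, 12, 0, 0.036, 0.0831, 0, -0.1036, 0, 14, 0, 0.036])

```text
time: 14.2
tool_pos: [0.5424, 0.0798, 0.1783]
ee_rot: [-3.141, 0.627, 2.133]
wrist_force: [6.5, 0.6, -4.4]
width: 0.043
finger_force: 30.0
```

Run:
```python
from arc import *
st();plan(.0025,np.radians([-5,-10,-15,-20,-25,-30,-35,-40,-44,-47]),[33,30,27,24,20,16,12,8,4,0])
```

```text
t 14.2 box mm [ 10.7   1.5 178.3] toolz(box) [ 0.587  0.001 -0.81 ] rotvec err0 [  0.  -35.9  -0.1] F(box) [ 2.9  5.8 -4.4] w 0.043 q [ 0.4   0.02  1.64 -0.63  1.4  -0.07]
rad 0.171 lid est 1.079
0.992 33 [0.0145, 0.0, -0.0029, 0.0, 2.9, 0.1] [-0.003  0.002  0.172]
0.904 30 [0.0292, 0.0001, -0.0045, 0.0, 5.9, 0.1] [-0.016  0.002  0.165]
0.817 27 [0.044, 0.0001, -0.0048, 0.0, 8.9, 0.1] [-0.028  0.002  0.156]
0.73 24 [0.0588, 0.0001, -0.0037, 0.0, 11.9, 0.1] [-0.039  0.002  0.147]
0.643 20 [0.0733, 0.0001, -0.0014, 0.0, 15.9, 0.1] [-0.05   0.002  0.136]
0.555 16 [0.0877, 0.0002, 0.0022, 0.0, 19.9, 0.1] [-0.059  0.002  0.125]
0.468 12 [0.1016, 0.0002, 0.0071, 0.0, 23.9, 0.1] [-0.067  0.002  0.113]
0.381 8 [0.1151, 0.0002, 0.0132, 0.0, 27.9, 0.1] [-0.075  0.002  0.1  ]
0.311 4 [0.1255, 0.0002, 0.019, -0.0, 31.9, 0.1] [-0.08   0.002  0.089]
0.259 0 [0.1329, 0.0002, 0.0238, -0.0, 35.9, 0.1] [-0.083  0.002  0.081]
```

Emit:
servo_tool(commands=[0.0145, 0.001, -0.0029, 0, 3, 0, 0.036, 0.0292, 0.0015, -0.0045, 0, 6, 0, 0.036, 0.044, 0.0015, -0.0048, 0, 9, 0, 0.036, 0.0588, 0.002, -0.0037, 0, 12, 0, 0.036, 0.0733, 0.002, -0.0014, 0, 16, 0, 0.036, 0.0877, 0.0025, 0.0022, 0, 20, 0, 0.036, 0.1016, 0.0025, 0.0071, 0, 24, 0, 0.036, 0.1151, 0.003, 0.0132, 0, 28, 0, 0.036, 0.1255, 0.003, 0.019, 0, 32, 0, 0.036, 0.1329, 0.003, 0.0238, 0, 36, 0, 0.036])

```text
time: 15.45
tool_pos: [0.4928, 0.1614, 0.0817]
ee_rot: [-3.138, -0.006, 2.132]
wrist_force: [-3.2, 3.0, 3.5]
width: 0.0436
finger_force: 30.0
```

Run:
```python
from arc import *
st();plan(.0025,np.radians([-2,-4,-6,-8,-9,-10,-11,-12]),[0]*8)
```

```text
t 15.45 box mm [-84.8   2.8  81.7] toolz(box) [-0.006 -0.003 -1.   ] rotvec err0 [ 0.2  0.4 -0.1] F(box) [-4.2 -1.1  3.5] w 0.0436 q [ 0.2   0.09  1.64  0.    1.42 -0.36]
rad 0.173 lid est 0.258
0.224 0 [0.002, 0.0, 0.0057, -0.2, -0.4, 0.1] [-0.087  0.003  0.076]
0.189 0 [0.0038, 0.0, 0.0115, -0.2, -0.4, 0.1] [-0.089  0.003  0.07 ]
0.154 0 [0.0054, 0.0001, 0.0173, -0.2, -0.4, 0.1] [-0.09   0.003  0.064]
0.119 0 [0.0068, 0.0001, 0.0232, -0.2, -0.4, 0.1] [-0.092  0.003  0.059]
0.101 0 [0.0074, 0.0001, 0.0261, -0.2, -0.4, 0.1] [-0.092  0.003  0.056]
0.084 0 [0.008, 0.0001, 0.0291, -0.2, -0.4, 0.1] [-0.093  0.003  0.053]
0.067 0 [0.0085, 0.0001, 0.032, -0.2, -0.4, 0.1] [-0.093  0.003  0.05 ]
0.049 0 [0.009, 0.0001, 0.035, -0.2, -0.4, 0.1] [-0.094  0.003  0.047]
```

Emit:
servo_tool(commands=[0.002, 0, 0.0057, 0, 0, 0, 0.036, 0.0038, 0, 0.0115, 0, 0, 0, 0.036, 0.0054, 0, 0.0173, 0, 0, 0, 0.036, 0.0068, 0, 0.0232, 0, 0, 0, 0.036, 0.0074, 0, 0.0261, 0, 0, 0, 0.036, 0.008, 0, 0.029, 0, 0, 0, 0.036, 0.0085, 0, 0.032, 0, 0, 0, 0.036, 0.0085, 0, 0.032, 0, 0, 0, 0.036])

```text
time: 16.45
tool_pos: [0.4887, 0.1682, 0.049]
ee_rot: [-3.138, -0.004, 2.131]
wrist_force: [-1.8, 5.2, 0.7]
width: 0.0435
finger_force: 30.0
```

Run:
```python
from arc import *
st();plan(.0025,np.radians([-1,-2]),[0]*2)
```

```text
t 16.45 box mm [-92.7   2.9  49. ] toolz(box) [-0.004 -0.003 -1.   ] rotvec err0 [ 0.2  0.2 -0. ] F(box) [-5.4  1.2  0.7] w 0.0435 q [ 0.22  0.11  1.68  0.    1.35 -0.34]
rad 0.1721 lid est 0.063
0.045 0 [0.0005, 0.0, 0.003, -0.2, -0.2, 0.0] [-0.093  0.003  0.046]
0.028 0 [0.0009, 0.0, 0.0059, -0.2, -0.2, 0.0] [-0.094  0.003  0.043]
```

Emit:
servo_tool(commands=[0.001, 0, 0.002, 0, 0, 0, 0.036, 0.0015, 0, 0.004, 0, 0, 0, 0.036, 0.002, 0, 0.006, 0, 0, 0, 0.036, 0.002, 0, 0.008, 0, 0, 0, 0.036, 0.002, 0, 0.01, 0, 0, 0, 0.036, 0.002, 0, 0.01, 0, 0, 0, 0.036])

```text
time: 17.2
tool_pos: [0.4882, 0.1691, 0.0402]
ee_rot: [-3.139, -0.002, 2.131]
wrist_force: [-5.4, 3.7, 8.3]
width: 0.0432
finger_force: 30.0
```

Run:
```python
from arc import *
st();plan(.0025,[],[])
```

```text
t 17.2 box mm [-93.7   3.   40.2] toolz(box) [-0.002 -0.003 -1.   ] rotvec err0 [ 0.2  0.1 -0. ] F(box) [-6.  -2.6  8.3] w 0.0432 q [ 0.22  0.12  1.69  0.    1.33 -0.34]
rad 0.1718 lid est 0.012
```

Emit:
servo_tool(commands=[0, 0, 0.002, 0, 0, 0, 0.036, 0, 0, 0.004, 0, 0, 0, 0.036, 0, 0, 0.005, 0, 0, 0, 0.036, 0, 0, 0.005, 0, 0, 0, 0.036])

```text
time: 17.7
tool_pos: [0.4879, 0.1694, 0.0336]
ee_rot: [-3.138, -0.003, 2.13]
wrist_force: [-2.8, 4.9, 1.4]
width: 0.0432
finger_force: 30.0
```

Run:
```python
from arc import *
st();plan(.0025,[],[])
```

```text
t 17.7 box mm [-94.2   2.9  33.6] toolz(box) [-0.003 -0.003 -1.   ] rotvec err0 [ 0.2  0.2 -0. ] F(box) [-5.7  0.2  1.4] w 0.0432 q [ 0.22  0.13  1.7   0.    1.32 -0.34]
rad 0.1717 lid est -0.027
```

Emit:
servo_tool(commands=[0, 0, 0.001, 0, 0, 0, 0.036, 0, 0, 0.002, 0, 0, 0, 0.036, 0, 0, 0.003, 0, 0, 0, 0.036, 0, 0, 0.003, 0, 0, 0, 0.036])

```text
time: 18.2
tool_pos: [0.488, 0.1695, 0.0333]
ee_rot: [-3.139, -0.003, 2.13]
wrist_force: [-8.0, 4.6, 13.6]
width: 0.0434
finger_force: 30.0
```

Run:
```python
from arc import *
st()
im=[]
for n,(x0,y0) in dict(top=(270,140),scene=(240,160)).items():
    s=snapshot(n);im.append(cv2.resize(s["img"][y0:y0+100,x0:x0+100],None,fx=4,fy=4,interpolation=cv2.INTER_CUBIC))
cv2.imwrite("pics/shut.png",np.hstack(im))
```

```text
t 18.2 box mm [-94.1   3.   33.3] toolz(box) [-0.003 -0.003 -1.   ] rotvec err0 [0.2 0.2 0. ] F(box) [-8.1 -4.3 13.6] w 0.0434 q [ 0.22  0.13  1.7   0.    1.32 -0.34]
```

Emit:
servo_tool(commands=[0, 0, 0.002, 0, 0, 0, 0.036, 0, 0, 0.002, 0, 0, 0, 0.036, 0, 0, 0, 0, 0, 0, 0.036, 0, 0, 0, 0, 0, 0, 0.06, 0, 0, 0, 0, 0, 0, 0.075, 0, 0, 0, 0, 0, 0, 0.075])

```text
time: 19.05
tool_pos: [0.4887, 0.1673, 0.0301]
ee_rot: [-3.137, 0.0, 2.13]
wrist_force: [0.2, 0.7, 0.5]
width: 0.0695
finger_force: 0.1
```

```bash
python3 -c "
from go import *
st()"
```

```text
t 19.05 box mm [-92.    2.5  30.1] toolz(box) [ 0.    -0.004 -1.   ] rotvec err0 [ 0.2 -0.   0. ] F(box) [-0.5  0.5  0.5] w 0.0695 q [ 0.22  0.13  1.7  -0.    1.31 -0.34]
```

Released. Rise, then press on top with closed fingers as a check.

Emit:
servo_tool(commands=[0, 0, -0.02, 0, 0, 0, 0.075, 0, 0, -0.045, 0, 0, 0, 0.075, 0, 0, -0.045, 0, 0, 0, 0.01, 0, 0, -0.045, 0, 0, 0, 0.0, 0, 0, -0.045, 0, 0, 0, 0.0, 0, 0, -0.045, 0, 0, 0, 0.0, 0, 0, -0.045, 0, 0, 0, 0.0])

```text
time: 19.92
tool_pos: [0.4886, 0.1678, 0.0751]
ee_rot: [-3.137, -0.0, 2.13]
wrist_force: [-0.5, 0.1, -0.1]
width: 0.0281
finger_force: 0.0
```

```bash
python3 -c "
from go import *
st()"
```

```text
t 19.92 box mm [-92.4   2.7  75.1] toolz(box) [-0.    -0.004 -1.   ] rotvec err0 [0.2 0.  0. ] F(box) [-0.4 -0.4 -0.1] w 0.0281 q [ 0.22  0.09  1.65 -0.    1.4  -0.34]
```

Emit:
servo_tool(commands=[0, 0, 0.01, 0, 0, 0, 0, 0, 0, 0.02, 0, 0, 0, 0, 0, 0, 0.024, 0, 0, 0, 0, 0, 0, 0.026, 0, 0, 0, 0, 0, 0, 0.028, 0, 0, 0, 0, 0, 0, 0.03, 0, 0, 0, 0, 0, 0, 0.03, 0, 0, 0, 0])

```text
time: 20.8
tool_pos: [0.4885, 0.1678, 0.0489]
ee_rot: [-3.138, 0.0, 2.13]
wrist_force: [-7.8, -1.9, 15.3]
width: 0.0005
finger_force: 7.5
```

```bash
python3 -c "
from go import *
st()"
```

```text
t 20.8 box mm [-92.5   2.5  48.9] toolz(box) [ 0.    -0.004 -1.   ] rotvec err0 [ 0.2 -0.   0. ] F(box) [-2.5 -7.7 15.3] w 0.0005 q [ 0.22  0.11  1.69 -0.    1.35 -0.34]
```

Emit:
servo_tool(commands=[0, 0, 0.002, 0, 0, 0, 0, 0, 0, 0.003, 0, 0, 0, 0, 0, 0, 0.003, 0, 0, 0, 0])

```text
time: 21.18
tool_pos: [0.4886, 0.1678, 0.0487]
ee_rot: [-3.139, 0.0, 2.13]
wrist_force: [-13.4, -3.2, 26.4]
width: 0.0003
finger_force: 13.5
```

Emit:
servo_tool(commands=[0, 0, -0.02, 0, 0, 0, 0, 0.02, 0, -0.06, 0, 0, 0, 0, 0.07, 0, -0.12, 0, 0, 0, 0, 0.12, 0, -0.18, 0, 0, 0, 0, 0.12, 0, -0.18, 0, 0, 0, 0, 0.12, 0, -0.18, 0, 0, 0, 0])

```text
time: 21.92
tool_pos: [0.4264, 0.2713, 0.2255]
ee_rot: [3.138, 0.001, 2.132]
wrist_force: [0.4, -0.2, -0.0]
width: 0.0005
finger_force: 0.0
```

Run:
```python
from go import *
st()
im=[]
for n,(x0,y0) in dict(top=(270,140),scene=(245,155)).items():
    s=snapshot(n);I=cv2.resize(s["img"][y0:y0+100,x0:x0+100],None,fx=4,fy=4,interpolation=cv2.INTER_CUBIC)
    for P in((-.090,0,.038),(-.079,.0705,.038),(-.079,-.0705,.038)):
        u=proj(s,box2w(P))[0];cv2.circle(I,tuple(int((a-b+.4)*4) for a,b in zip(u,(x0,y0))),2,(255,0,255),-1)
    im.append(I)
cv2.imwrite("pics/final.png",np.hstack(im))
```

```text
t 21.92 box mm [-213.2    4.9  225.5] toolz(box) [ 0.001  0.003 -1.   ] rotvec err0 [-0.2 -0.1 -0.1] F(box) [ 0.4  0.2 -0. ] w 0.0005 q [ 0.45 -0.02  1.46 -0.    1.69 -0.11]
```

View pics/final.png

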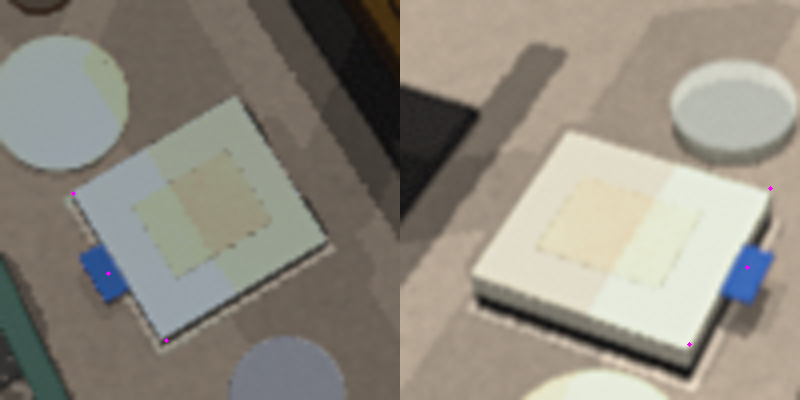

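The lid is shut. Its front corners lie on the model dots for the shut lid at (73,194), (166,341) and (690,344), with no visible gap, and the neighbouring things are in place. Handing in.

```bash
python3 -c "
from bench import close_job
print(close_job())"
```

```text
the job is handed in; nothing more can be done
None
```

The job is handed in, though no verdict came back: the mask was pushed flush to both rear rests with about 11 N, and the lid was pressed shut and sits at its shut height, which I take to mean the tabs latched.

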